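Thread the stirrer shaft through both bushings and hold it

TASK

Swing the stirrer stand's lower arm by its red knob fully home against its stop, so that its brass bushing lies under the upper one. Then take the thin orange-gripped shaft from the blue rack and thread it from above through the upper and then the lower bushing until its tip sticks out about 2 cm below the lower one, clear of the black dish. Finish still holding it there by its grip, upright and still, without touching the dish with it or disturbing the spare grey-gripped shaft, the vials or the pink-capped bottle.

Things in the scene. Friction and masses are not known exactly. Their poses are not given: they have to be found in the camera images.
- stand: Stirrer stand, fixed: white base plate 210 x 150 x 12 mm (65 mm in front of the origin to 145 mm behind), steel column 22 mm thick, 175 mm high, fixed upper arm with brass bushing (135 to 155 mm high). Origin on the table under the upper bushing's axis; z up; +x points to the column, whose axis is at x = 115 mm, y = 0.
- upper_bushing (a point): Centre of the top mouth of the upper bushing, 155 mm above the table: brass ring 32 mm outside, bore 13 mm, 20 mm tall (135 to 155 mm), axis vertical.
- lower_bushing (a point): Centre of the top mouth of the lower bushing, at the end of the swing arm, 95 mm above the table: brass ring 32 mm outside, bore 13 mm, 20 mm tall (75 to 95 mm), axis vertical, 115 mm from the column's axis. With the arm home it lies exactly under the upper bushing.
- swing_knob (a point): Centre of the top of the red knob on the swing arm, 162 mm above the table: an upright round grip 16 mm thick and 45 mm tall (115 to 162 mm) on a thin post, 170 mm from the column's axis, 55 mm beyond the lower bushing. Home, it stands straight in front of the upper bushing (stand x = -55 mm).
- column (a point): Centre of the column's top, 175 mm above the table; the swing arm turns about this vertical axis.
- swing (a joint): Angle of the swing arm about the column (rad): 0 = home against its stop, bushings in line; up to 1.1 = swung out to the stand's +y side (robot's left); seen from above the knob moves clockwise round the column as the value grows. Some friction (about 1 N at the knob): it stays where it is left.
- shaft: The shaft to use: steel rod 10 mm thick, tapered tip (4 mm wide, taper 8 mm long), orange square grip 16 x 16 x 45 mm at the top; 175 mm long, about 100 g. Origin at its tip; +z runs up the rod to the grip (z = 130 to 175 mm); x and y are square to the grip's faces. It starts upright in the rack, tip 10 mm above the table, 30 mm deep in its hole.
- shaft_grip (a point): Middle of the orange grip of that shaft.
- spare_shaft: Spare shaft to leave alone: same form, 175 mm long, but with a grey grip and 16 mm thick above its 10 mm foot (too thick for the bushings). Upright in the other hole of the rack. Origin at its tip, z up.
- rack: Blue rack, fixed: block 70 x 160 x 40 mm, origin under its centre, long side along its y, two holes at y = -45 and +45 mm (30 mm deep, about 12 mm wide); which shaft stands in which varies.
- dish: Black dish fixed on the stand's base plate under the bushings, 126 mm wide and 13 mm high (rim 25 mm above the table); origin under its centre, 12 mm above the table.
- vial_red: Bystander: small vial with a red cap, 29 mm wide, 54 mm high; origin under its centre.
- vial_blue: Bystander: small vial with a blue cap, 29 mm wide, 54 mm high; origin under its centre.
- vial_white: Bystander: small vial with a white cap, 29 mm wide, 51 mm high; origin under its centre.
- pink_bottle: Bystander: bottle with a pink cap, 48 mm wide, 113 mm high; origin under its centre.
Mind the look-alikes: they are no part of the job. What is shaped like the shaft but purple is not meant.

How it is judged:
On the way, in this order (a step that is already met when the one before it is completed fails the run):
1. the swing arm is home against its stop (within 0.035 rad) (value of joint swing below 0.035 rad), for 0.2 s.
2. the shaft's tip is in the upper bushing, not yet in the lower one, with the swing arm home (value of joint swing below 0.035 rad and z of shaft in the frame of upper_bushing between -0.058 and -0.004 m and horizontal distance between shaft and upper_bushing below 0.007 m), for 0.05 s.
At the end, for the whole second after the job is handed in: Arm home (0.035 rad). Orange-gripped shaft through both bushings: tip 10 to 32 mm below the lower bushing, within 7 mm of its axis, grip middle within 12 mm of the upper axis, tilt under 0.10 rad, slower than 20 mm/s, gripped with over 1 N, off the dish (0.2 N) (value of joint swing below 0.035 rad and z of shaft in the frame of lower_bushing between -0.052 and -0.03 m and horizontal distance between shaft and lower_bushing below 0.007 m and horizontal distance between shaft_grip and upper_bushing below 0.012 m and angle between shaft's own z axis and vertical below 0.1 rad and contact force between the fingers and shaft above 1 N and contact force between shaft and dish below 0.2 N and linear speed of shaft below 0.02 m/s); the arm keeps its last pose, push and grip.
It fails at once if the shaft touches the dish (over 1 N) (contact force between shaft and dish above 1 N).
It fails at once if the spare shaft is moved more than 25 mm or tilted more than 0.3 rad (distance of spare_shaft from where it was at the start of the episode above 0.025 m or angle between spare_shaft's own z axis and vertical above 0.3 rad).
It fails at once if a vial or the pink-capped bottle is pushed more than 25 mm or tipped over (distance of any of vial_red, vial_blue, vial_white, pink_bottle from where it was at the start of the episode above 0.025 m or angle between any of vial_red, vial_blue, vial_white, pink_bottle's own z axis and vertical above 0.5 rad).
It also fails if it takes over 70 s, if anything falls off the work surface, if the arm or the gripper's body presses on something with over 40 N, if the wrist force passes 120 N, or if a joint passes its speed limit or range.

ROBOT

A 7-joint arm with a two-finger parallel gripper is mounted at the origin on a cart in front of the work surface, level with it; the furniture and walls round the work are solid. World frame = base frame: x ahead of the robot, y to its left, z up, the work surface at z = 0. Lengths are in m, angles in rad, forces in N, time in s.
With the tool pointing down it reaches from about 0.4 to 0.85 m from the base axis. Payload 10.4 kg.
Tool frame: the origin (TCP) lies at the very end of the fingers, on their centre line; the grasp point (between the pads) lies 19 mm behind it; z points along the fingers, y is the line along which they close (so a half turn about z gives the same grasp; the last joint's range is limited). The gripper opens to 85 mm and grips with 20 to 120 N. Pads are 22 mm wide; open, the fingers measure 114 mm over their backs; the gripper's body (76 mm by 85 mm) begins 54 mm behind the grasp point. The pads swing forward as they close: fully open they stand 13 mm farther back than shut.
Start: joints at [1.258, 0.332, -0.065, 1.46, 0.022, 1.35, -0.088], TCP at [0.179, -0.599, 0.231] pointing down, gripper open.
Joint ranges: [-2.6, 2.6], [-0.5, 2.12], [-1.47, 1.34], [0.16, 2.42], [-1.27, 4.41], [0.06, 2.06], [-2.6, 2.6]. Speed limits (rad/s): [2.22, 2.22, 2.79, 2.79, 3.14, 3.14, 3.14].

INTERFACE

Orientations are given as a unit quaternion [w, x, y, z].
In Python, from station import r, vision gives the robot as it stands.
- The arm moves only by the tool carry_out, never from a script. Its argument "motion" is a list of rows, each a list of 3 entries, a list of its own where there are three numbers: the shift along the tool's x, y, z in m, then the turn about the tool's z in rad, then the opening, from -1 (shut) to 1 (fully open). In form: [[[x, y, z], yaw, fingers], ...]. A call has 1 to 20 rows; each row shifts and turns the commanded pose from where the row before left it, along the tool's axes as they then stand; what a row does not reach is not made up. A row lasts 1/8 s, in which the tool goes at most 62.5 mm and 10.7 degrees, less where a joint would pass 70% of its speed; a pose out of reach is approached as far as the arm can. A call with a gripper value outside its range is refused whole. The fingers move at their own pace and stop on an object; "squeeze" is the grip in N (left out, the last holds). Time passes only in rows, so rows that do not move let the fingers close. It gives the time, the measured TCP pose, the force, the opening and the grip force at its end, in the units of the state.
- r.observe(): the state, without advancing time (a new reading comes with each control period).
- vision.grab_frame(name): name is "side" or "top"; returns (picture, depth): 384x512x3 uint8, blue, green, red; 384x512 float32, m along the optical axis (not along the pixel's ray), 0 where there is no reading.
- vision.get_calibration(name): a dict with "intrinsics" (3x3 intrinsics, pixels), "dist" ([k1, k2, p1, p2, k3] as OpenCV has them; the pictures are not rectified), "extrinsics" (4x4, takes a point from world to camera coordinates). Camera axes: x right, y up, looking along -z (the intrinsics and any distortion apply to the point x, -y, -z); pixel columns grow to the right and rows downward; lengths in m; the calibration is good to about 2 mm. A picture is of the moment at which its call begins. get_calibration takes no time and is no camera call.
- r.sign_off(): hands the job in; it is judged then, once.
Trained networks look in the newest picture that a camera, given by its name, has taken for a name from the list of things; names that differ only in an ending like _2 or _b are one class to them, and where a whole thing is asked for, a point or a joint stands for the part that bears it (a point fixed in the world has none). Each returns a list of dicts, best first, with "score" (0 to 1); they miss things now and then, are a little off and sometimes report something else, mostly with a low value. They report only what shows in the picture. A call takes as long as a camera call. They do not tell look-alikes from the thing itself.
- vision.find_in(camera, name): "position" ([column, row] as shares, 0 to 1, of the picture: columns of its width, rows of its height, amid what is visible of it).
- vision.cut_out(camera, name): "mask" (384x512 bool, what is visible of it) and "position" ([column, row] as shares, 0 to 1, of the picture: columns of its width, rows of its height, amid what is visible of it).
- vision.landmark_of(camera, name): "position" ([column, row] as shares, 0 to 1, of the picture: columns of its width, rows of its height: a listed point, or the origin of a listed thing).
The state is a dict: "time_s": time; "q": joint angles; "joint_vel": joint speeds; "tau": joint torques, N m; "ee_pos": TCP position; "ee_rot": TCP orientation; "force": force on the tool from outside, world axes, zero at the start; "wrist_torque": the same for the moment, N m; "width": finger opening in m; "grasp_force": force on a finger pad.
Only numpy, scipy, OpenCV 4.12 (cv2) and the standard library are available. Lean on these libraries where they do the work, as an engineer would, in place of code of your own. Each camera call takes 0.05 s, during which the arm holds its last target. There are 200 camera calls.

## Working session

There is one attempt and no reset: what is moved stays moved. The work goes in short steps, Python scripts to look and compute and a tool call to move; the robot and the scene stay as the last step left them, time stands still between calls to the robot, and variables do not carry over. Pictures are saved under pics/ and viewed, at most 10 in all, crops included, and the job is handed in when it is done.

Besides the shell and the picture viewer there is one more tool, called after "Request:" in YAML: its name, and indented under it one key for each argument. carry_out: Moves the arm, as the interface text tells. Its arguments: {"type":"object","properties":{"motion":{"type":"array","items":{"type":"array"}},"squeeze":{"type":"number"}},"required":["motion"]}

```bash
mkdir -p pics; ls
cat > h.py <<'E'
import numpy as np, cv2
from station import r, vision
def world(cam,px,d=None,z=None):
    c=vision.get_calibration(cam);K=np.array(c["intrinsics"],float);D=np.array(c["dist"],float);E=np.array(c["extrinsics"],float)
    u=cv2.undistortPoints(np.array([[px]],float),K,D)[0,0]
    ray=np.array([u[0],-u[1],-1.0]); R=E[:3,:3];o=-R.T@E[:3,3];w=R.T@ray
    if z is not None: d=(z-o[2])/w[2]
    return o+w*d
def pix(cam,P):
    c=vision.get_calibration(cam);K=np.array(c["intrinsics"],float);D=np.array(c["dist"],float);E=np.array(c["extrinsics"],float)
    p=E[:3,:3]@np.array(P,float)+E[:3,3]
    return cv2.projectPoints(np.array([[p[0],-p[1],-p[2]]]),np.zeros(3),np.zeros(3),K,D)[0][0,0]
E
python3 - <<'E'
from h import *
for c in("top","side"):
    im,d=vision.grab_frame(c);cv2.imwrite(f"pics/{c}0.png",im)
    E=np.array(vision.get_calibration(c)["extrinsics"]);print(c,(-E[:3,:3].T@E[:3,3]).round(3))
    for n,z in [("upper_bushing",.155),("lower_bushing",.095),("swing_knob",.162),("column",.175),("shaft_grip",.1625),("shaft",.01),("spare_shaft",.01),("rack",0),("stand",0),("dish",.012),("pink_bottle",0),("vial_red",0),("vial_blue",0),("vial_white",0)]:
        for k in vision.landmark_of(c,n)[:3]:
            p=np.array(k["position"])*[512,384];print(n,round(k["score"],2),p.round(1),world(c,p,z=z).round(3))
print(r.observe())
E
```

```text
pics
top [ 0.464 -0.065  1.129]
upper_bushing 0.84 [256.  201.1] [ 0.5   -0.076  0.155]
lower_bushing 0.78 [230.2 200. ] [ 0.506 -0.001  0.095]
lower_bushing 0.46 [221.1 218.9] [0.45  0.026 0.095]
lower_bushing 0.32 [149.7 221.6] [0.443 0.236 0.095]
swing_knob 0.72 [253.9 197.7] [ 0.509 -0.07   0.162]
swing_knob 0.64 [220.  217.3] [0.455 0.023 0.162]
column 0.82 [235.  160.1] [ 0.612 -0.019  0.175]
shaft_grip 0.58 [199.2 188.4] [0.535 0.081 0.162]
shaft_grip 0.47 [138.4 181.5] [0.555 0.249 0.162]
shaft_grip 0.44 [168.6 217. ] [0.457 0.165 0.162]
shaft 0.59 [205.4 189.4] [0.543 0.084 0.01 ]
shaft 0.55 [183.4 212.7] [0.469 0.154 0.01 ]
shaft 0.45 [208.4 236.1] [0.394 0.074 0.01 ]
spare_shaft 0.68 [150.3 222.2] [0.439 0.259 0.01 ]
rack 0.65 [165.1 219.1] [0.449 0.215 0.   ]
stand 0.63 [250.8 202.9] [ 0.5   -0.061  0.   ]
dish 0.85 [250.4 203. ] [ 0.499 -0.06   0.012]
pink_bottle 0.86 [361.3 160.4] [ 0.637 -0.422  0.   ]
vial_red 0.54 [209.6 239.5] [0.383 0.072 0.   ]
vial_red 0.25 [227.  200.2] [0.509 0.016 0.   ]
vial_blue 0.58 [361.6 220.9] [ 0.441 -0.419  0.   ]
vial_white 0.53 [207.
[... 1301 characters left out ...]
'time_s': 1.5, 'q': array([ 1.25841043,  0.33219162, -0.06471793,  1.46011301,  0.02162216,
        1.34985859, -0.08850784]), 'joint_vel': array([-0.00035308, -0.00189635,  0.00042184,  0.00069831,  0.00055133,
       -0.00040157,  0.00092625]), 'tau': array([ 5.11923481e-04, -6.25222850e+01,  4.86544962e-02, -3.91828287e+01,
        1.62557111e-02,  1.92659747e-03,  1.47195357e-05]), 'ee_pos': array([ 0.17862192, -0.59896274,  0.23133659]), 'ee_rot': array([6.13062270e-05, 9.89520104e-01, 1.44395151e-01, 1.21437545e-05]), 'force': array([-0.05508341, -0.30457098, -0.40305289]), 'wrist_torque': array([-0.02184304,  0.0264736 , -0.00210662]), 'grasp_force': 0.0, 'width': 0.08520485188738502}
```

Run:
```python
import cv2
a=cv2.imread("pics/top0.png")[130:280,110:390];cv2.imwrite("pics/a.png",cv2.resize(a,None,fx=2.8,fy=2.8,interpolation=2))
a=cv2.imread("pics/side0.png")[140:340,170:330];cv2.imwrite("pics/b.png",cv2.resize(a,None,fx=3,fy=3,interpolation=2))
```

```text
(no output)
```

View pics/a.png

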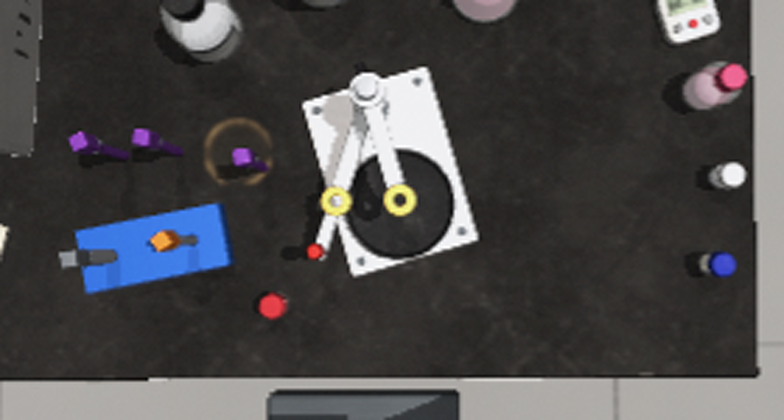

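View pics/b.png

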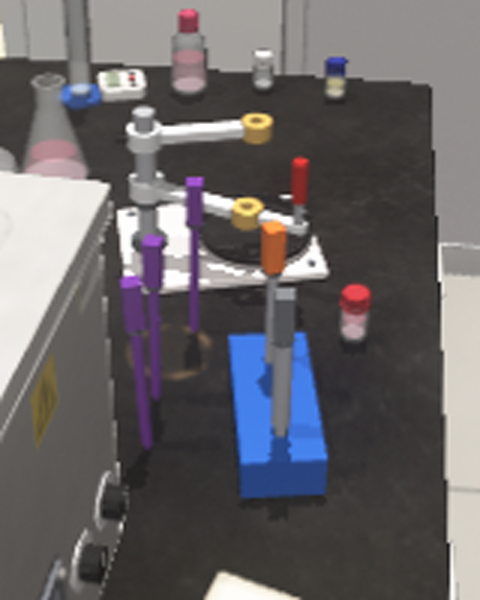

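Shaft candidates, top view px: purple (138,181), (161,179) and (197,186); grey (134,222); orange (168,216), standing in the blue rack. By the description I choose the orange one. The arm is swung out: lower bushing (230,202), red knob (222,220), upper bushing (253,201).

```bash
cat > fit.py <<'E'
from h import *
from scipy.optimize import least_squares
def blob(cam,im,lo,hi,roi,hull=True):
    x0,y0,x1,y1=roi; s=8
    c=cv2.resize(im[y0:y1,x0:x1],None,fx=s,fy=s,interpolation=cv2.INTER_CUBIC)
    m=cv2.inRange(cv2.cvtColor(c,cv2.COLOR_BGR2HSV),np.array(lo),np.array(hi))
    cs=[k for k in cv2.findContours(m,cv2.RETR_EXTERNAL,cv2.CHAIN_APPROX_NONE)[0] if cv2.contourArea(k)>4*s*s]
    out=[]
    for k in sorted(cs,key=lambda k:-cv2.contourArea(k)):
        k=cv2.convexHull(k);M=cv2.moments(k);x,y,w,h=cv2.boundingRect(k)
        f=lambda a,b:((a+.5)/s-.5+x0,(b+.5)/s-.5+y0)
        out.append((np.round(f(M['m10']/M['m00'],M['m01']/M['m00']),2),np.round(f(x,y)+f(x+w,y+h),1)))
    return out
Y=((18,90,110),(36,255,255));R=((0,150,70),(5,255,255));O=((8,140,90),(17,255,255));B=((105,150,90),(120,255,255))
E
python3 - <<'E'
from fit import *
t=cv2.imread("pics/top0.png");s=cv2.imread("pics/side0.png")
for n,k in(("Y",Y),("R",R),("O",O)):
    print(n,"top",blob("top",t,*k,(150,190,270,240)));print(n,"side",blob("side",s,*k,(215,165,300,260)))
print("B top",blob("top",t,*B,(130,195,200,240)))
# silhouettes predicted: sampled ring / cylinder hulls
E
```

```text
Y top [(array([252.4 , 201.05]), array([246.4, 195.6, 258.4, 206.8])), (array([229.52, 201.42]), array([223.8, 196.4, 235.4, 206.4]))]
Y side [(array([251.95, 210.52]), array([246.8, 205.2, 257.7, 216.3])), (array([255.09, 182.02]), array([249.8, 177.1, 260.8, 187.6]))]
R top [(array([221.8 , 219.37]), array([218.9, 216.3, 225.1, 222.4]))]
R side [(array([269.36, 199.48]), array([266.6, 191.9, 272.4, 207.4]))]
O top [(array([168.68, 215.62]), array([163.8, 212.3, 173.8, 219.1]))]
O side [(array([260.63, 222.05]), array([256.6, 213.6, 265.1, 231.2]))]
B top [(array([164.41, 218.07]), array([136.4, 202.2, 192.6, 234.3]))]
```

```bash
cat >> fit.py <<'E'
def hullc(cam,pts):
    p=np.array([pix(cam,q) for q in pts],np.float32);k=cv2.convexHull(p);M=cv2.moments(k)
    a=p.min(0);b=p.max(0)
    return np.r_[M['m10']/M['m00'],M['m01']/M['m00']],np.r_[a-.5+.5,b]
A=np.linspace(0,2*np.pi,24,endpoint=False)
def cyl(x,y,rad,z0,z1): return [(x+rad*np.cos(a),y+rad*np.sin(a),z) for a in A for z in(z0,z1)]
def box(x,y,yaw,hx,hy,z0,z1):
    c,s=np.cos(yaw),np.sin(yaw);return [(x+c*a-s*b,y+s*a+c*b,z) for a in(-hx,hx) for b in(-hy,hy) for z in(z0,z1)]
def loc(P,u):
    c,s=np.cos(P[2]),np.sin(P[2]);return P[0]+c*u[0]-s*u[1],P[1]+s*u[0]+c*u[1]
def parts(P):
    sw=P[3];f=lambda L:loc(P,(.115-L*np.cos(sw),L*np.sin(sw)))
    return dict(U=P[:2],L=f(.115),K=f(.17))
def pred(P,cam):
    q=parts(P);return np.r_[hullc(cam,cyl(*q["U"],.016,.135,.155))[0],hullc(cam,cyl(*q["L"],.016,.075,.095))[0],hullc(cam,cyl(*q["K"],.008,.117,.162))[0]]
E
python3 - <<'E'
from fit import *
ot=np.r_[252.4,201.05,229.52,201.42,221.8,219.37];os_=np.r_[255.09,182.02,251.95,210.52,269.36,199.48]
for w in((1,1),(1,0),(0,1)):
    s=least_squares(lambda P:np.r_[w[0]*(pred(P,"top")-ot),w[1]*(pred(P,"side")-os_)],[.5,-.07,.3,.5])
    print(w,s.x.round(4),s.fun.round(2));q=parts(s.x);print({k:np.round(v,4) for k,v in q.items()},np.round(loc(s.x,(.115,0)),4),s.cost)
def ps(P,cam): return hullc(cam,box(*P[:2],P[2],.008,.008,.14,.185))[0]
for cams in(("top","side"),("top",),("side",)):
    o={"top":np.r_[168.68,215.62],"side":np.r_[260.63,222.05]}
    s=least_squares(lambda P:np.concatenate([ps(np.r_[P,.2],c)-o[c] for c in cams]),[.457,.165]);print(cams,s.x.round(4),s.fun.round(2))
s=least_squares(lambda P:np.r_[hullc("top",box(*P,.035,.08,0,.04))[1]-[136.4,202.2,192.6,234.3]],[.45,.21,.2]);print("rack",s.x.round(4),s.fun.round(2),[np.round(loc(s.x,(0,a)),4) for a in(-.045,.045)])
for p in((138.4,181.5),(161,179),(197,186)):print("purple",world("top",p,z=.18).round(3))
E
```

```text
Traceback (most recent call last):
  File "fit.py", line 29, in pred
    q=parts(P);return np.r_[hullc(cam,cyl(*q["U"],.016,.135,.155))[0],hullc(cam,cyl(*q["L"],.016,.075,.095))[0],hullc(cam,cyl(*q["K"],.008,.117,.162))[0]]
                                                                                                                ~~~~~^^^^^^^^^^^^^^^^^^^^^^^^^^^^^^^^^
  File "fit.py", line 16, in hullc
    p=np.array([pix(cam,q) for q in pts],np.float32);k=cv2.convexHull(p);M=cv2.moments(k)
                ~~~^^^^^^^
  File "h.py", line 10, in pix
    c=vision.get_calibration(cam);K=np.array(c["intrinsics"],float);D=np.array(c["dist"],float);E=np.array(c["extrinsics"],float)
ValueError: time passes only in moves, steps and waits
```

```bash
cat > h.py <<'E'
import numpy as np, cv2
from station import r, vision
CAL={}
for n in("top","side"):
    c=vision.get_calibration(n);CAL[n]=[np.array(c[k],float) for k in("intrinsics","dist","extrinsics")]
def world(cam,px,z):
    K,D,E=CAL[cam]
    u=cv2.undistortPoints(np.array([[px]],float),K,D)[0,0]
    R=E[:3,:3];o=-R.T@E[:3,3];w=R.T@np.array([u[0],-u[1],-1.0])
    return o+w*(z-o[2])/w[2]
def pixs(cam,P):
    K,D,E=CAL[cam];p=(np.atleast_2d(P)@E[:3,:3].T+E[:3,3])*[1,-1,-1]
    return cv2.projectPoints(p,np.zeros(3),np.zeros(3),K,D)[0][:,0]
E
sed -i 's/p=np.array(\[pix(cam,q) for q in pts\],np.float32)/p=pixs(cam,pts).astype(np.float32)/' fit.py
cat > f1.py <<'E'
from fit import *
ot=np.r_[252.4,201.05,229.52,201.42,221.8,219.37];os_=np.r_[255.09,182.02,251.95,210.52,269.36,199.48]
ls=lambda f,x:least_squares(f,x,diff_step=1e-2)
for w in((1,1),(1,0),(0,1)):
    s=ls(lambda P:np.r_[w[0]*(pred(P,"top")-ot),w[1]*(pred(P,"side")-os_)],[.5,-.07,.3,.5])
    print(w,s.x.round(4),s.fun.round(2));q=parts(s.x);print({k:np.round(v,4) for k,v in q.items()},np.round(loc(s.x,(.115,0)),4),s.cost)
def ps(P,cam): return hullc(cam,box(*P[:2],P[2],.008,.008,.14,.185))[0]
for cams in(("top","side"),("top",),("side",)):
    o={"top":np.r_[168.68,215.62],"side":np.r_[260.63,222.05]}
    s=ls(lambda P:np.concatenate([ps(np.r_[P,.2],c)-o[c] for c in cams]),[.457,.165]);print(cams,s.x.round(4),s.fun.round(2))
s=ls(lambda P:np.r_[hullc("top",box(*P,.035,.08,0,.04))[1]-[136.4,202.2,192.6,234.3]],[.45,.21,.2]);print("rack",s.x.round(4),s.fun.round(2),[np.round(loc(s.x,(0,a)),4) for a in(-.045,.045)])
for p in((138.4,181.5),(161,179),(197,186)):print("purple",world("top",p,z=.18).round(3))
E
python3 f1.py
```

```text
(1, 1) [ 0.4991 -0.0664  0.2847  0.6066] [ 0.04  0.42 -0.13  0.45  0.14  0.35 -0.35 -0.05 -0.48  0.   -0.42 -0.08]
{'U': array([ 0.4991, -0.0664]), 'L': array([0.5004, 0.0023]), 'K': array([0.4482, 0.0197])} [ 0.6095 -0.0341] 0.5333046350956464
(1, 0) [ 0.5001 -0.0663  0.2818  0.6059] [ 0.01  0.05 -0.12  0.05  0.1  -0.1  -0.   -0.   -0.   -0.   -0.   -0.  ]
{'U': array([ 0.5001, -0.0663]), 'L': array([0.5016, 0.0023]), 'K': array([0.4494, 0.0198])} [ 0.6106 -0.0343] 0.019657294533095285
(0, 1) [ 0.4979 -0.0663  0.2862  0.6067] [ 0.    0.   -0.    0.    0.    0.    0.03 -0.01 -0.06  0.05  0.03 -0.04]
{'U': array([ 0.4979, -0.0663]), 'L': array([0.4991, 0.0024]), 'K': array([0.4469, 0.0197])} [ 0.6082 -0.0338] 0.004733587963607201
('top', 'side') [0.4592 0.1646] [-0.11  0.38 -0.34 -0.23]
('top',) [0.4603 0.1643] [-0. -0.]
('side',) [0.4583 0.1655] [ 0. -0.]
rack [0.4519 0.2101 0.1846] [-0.42  0.12  0.44 -0.12] [array([0.4602, 0.1658]), array([0.4437, 0.2543])]
purple [0.553 0.243 0.18 ]
purple [0.56  0.182 0.18 ]
purple [0.541 0.084 0.18 ]
```

Request:
carry_out:
  motion:
    - [[0.036,-0.0257,-0.003],0,1]
    - [[0.036,-0.0257,-0.003],0,1]
    - [[0.036,-0.0257,-0.003],0,1]
    - [[0.036,-0.0257,-0.003],0,1]
    - [[0.036,-0.0257,-0.003],0,1]
    - [[0.036,-0.0257,-0.003],0,1]
    - [[0.036,-0.0257,-0.003],0,1]
    - [[0.036,-0.0257,-0.003],0,1]
    - [[0.036,-0.0257,-0.003],0,1]
    - [[0.036,-0.0257,-0.003],0,1]
    - [[0,0,0],0,1]
    - [[0,0,0],0,1]
  squeeze: 20

```text
time_s: 3.0
ee_pos: [0.4498, -0.2504, 0.2613]
ee_rot: [0.0, 0.99, 0.144, -0.0]
force: [0.0, -0.1, 0.0]
width: 0.0855
grasp_force: 0.0
```

```bash
cat > go.py <<'E'
import sys
from station import r
import numpy as np
from scipy.spatial.transform import Rotation as Q
o=r.observe();R=Q.from_quat(np.roll(o["ee_rot"],-1)).as_matrix();print(o["ee_pos"].round(4),"phi",np.arctan2(R[1,0],R[0,0]).round(4),"zaxis",R[:,2].round(3),o["force"].round(1),o["width"],o["grasp_force"],o["time_s"])
p=o["ee_pos"]
for a in sys.argv[1:]:
    t=np.array(eval(a));print(a,"tool shift",(R.T@(t-p)).round(4));p=t
E
python3 go.py .448,.0200,.26 .448,.02,.125
```

```text
[ 0.4498 -0.2504  0.2613] phi 0.2894 zaxis [-0. -0. -1.] [ 0.  -0.1  0. ] 0.08546229612917942 0.0 3.0
.448,.0200,.26 tool shift [ 0.0754 -0.2596  0.0012]
.448,.02,.125 tool shift [ 1.00e-04 -0.00e+00  1.35e-01]
```

Request:
carry_out:
  motion:
    - [[0.0151,-0.0519,0],0,1]
    - [[0.0151,-0.0519,0],0,1]
    - [[0.0151,-0.0519,0],0,1]
    - [[0.0151,-0.0519,0],0,1]
    - [[0.0151,-0.0519,0],0,1]
    - [[0,0,0],0,1]
    - [[0,0,0.034],0,1]
    - [[0,0,0.034],0,1]
    - [[0,0,0.034],0,1]
    - [[0,0,0.033],0,1]
    - [[0,0,0],0,1]
    - [[0,0,0],0,-1]
    - [[0,0,0],0,-1]
    - [[0,0,0],0,-1]
    - [[0,0,0],0,-1]
    - [[0,0,0],0,-1]
    - [[0,0,0],0,-1]

```text
time_s: 5.12
ee_pos: [0.4488, 0.0204, 0.1268]
ee_rot: [0.0, 0.99, 0.144, 0.0]
force: [-0.1, -1.1, 5.7]
width: 0.0152
grasp_force: 23.1
```

```bash
python3 - <<'E'
import numpy as np
C=np.array([.6095,-.0341])
yaw=.2847;phi=.2894
R=np.array([[np.cos(phi),np.sin(phi)],[np.sin(phi),-np.cos(phi)]])
s=np.linspace(.6066,-.03,12);P=[C-.17*np.array([np.cos(yaw-t),np.sin(yaw-t)]) for t in s]
print(np.round(P[0],4),np.round(P[-1],4))
for a,b in zip(P,P[1:]):print((R.T@(b-a)).round(4))
E
python3 go.py
```

```text
[0.4482 0.0197] [ 0.4478 -0.0867]
[-0.0054  0.0082]
[-0.0049  0.0085]
[-0.0044  0.0088]
[-0.0039  0.009 ]
[-0.0034  0.0092]
[-0.0028  0.0094]
[-0.0023  0.0096]
[-0.0017  0.0097]
[-0.0012  0.0098]
[-0.0006  0.0098]
[-0.      0.0098]
[0.4488 0.0204 0.1268] phi 0.2898 zaxis [ 0.001 -0.    -1.   ] [-0.1 -1.1  5.7] 0.015159376600735429 23.067058699461995 5.125
```

Request:
carry_out:
  motion:
    - [[-0.0054,0.0082,0],0,-1]
    - [[-0.0049,0.0085,0],0,-1]
    - [[-0.0044,0.0088,0],0,-1]
    - [[-0.0039,0.009,0],0,-1]
    - [[-0.0034,0.0092,0],0,-1]
    - [[-0.0028,0.0094,0],0,-1]
    - [[-0.0023,0.0096,0],0,-1]
    - [[-0.0017,0.0097,0],0,-1]
    - [[-0.0012,0.0098,0],0,-1]
    - [[-0.0005,0.006,0],0,-1]
    - [[0,0,0],0,-1]
    - [[0,0,0],0,-1]

```text
time_s: 6.62
ee_pos: [0.444, -0.073, 0.1263]
ee_rot: [0.0, 0.99, 0.144, -0.0]
force: [-2.6, -0.6, 4.7]
width: 0.0151
grasp_force: 24.1
```

```bash
python3 go.py .4463,-.0818,.127
```

```text
[ 0.444  -0.073   0.1263] phi 0.2897 zaxis [-0. -0. -1.] [-2.6 -0.6  4.7] 0.015149104824377216 24.125751885585487 6.625
.4463,-.0818,.127 tool shift [-0.0003  0.0091 -0.0007]
```

Request:
carry_out:
  motion:
    - [[0,0.004,0],0,-1]
    - [[0,0.004,0],0,-1]
    - [[0,0.002,0],0,-1]
    - [[0,0,0],0,-1]
    - [[0,0,0],0,-1]

```text
time_s: 7.25
ee_pos: [0.4466, -0.0816, 0.1263]
ee_rot: [-0.0, 0.989, 0.145, -0.001]
force: [-3.8, 3.5, 7.7]
width: 0.015
grasp_force: 24.4
```

Request:
carry_out:
  motion:
    - [[0,0.0015,0],0,-1]
    - [[0,0.0015,0],0,-1]
    - [[0,0,0],0,-1]
    - [[0,0,0],0,-1]

```text
time_s: 7.75
ee_pos: [0.4466, -0.0818, 0.1261]
ee_rot: [-0.002, 0.989, 0.146, -0.002]
force: [-10.5, 13.7, 13.8]
width: 0.0154
grasp_force: 25.7
```

Request:
carry_out:
  motion:
    - [[0,0,0],0,0.2]
    - [[0,0,0],0,0.2]
    - [[0,0,0],0,0.2]
    - [[0,-0.003,0],0,0.2]
    - [[0,0,-0.03],0,0.2]
    - [[0,0,-0.05],0,0.2]
    - [[0,0,-0.05],0,0.2]
    - [[0,0,0],0,0.2]
    - [[0,0,0],0,0.2]

```text
time_s: 8.88
ee_pos: [0.4469, -0.0823, 0.2557]
ee_rot: [0.0, 0.99, 0.144, -0.0]
force: [-0.1, 1.1, -1.4]
width: 0.051
grasp_force: 0.0
```

```bash
python3 go.py .4597,.1648,.256 .4597,.1648,.1435
```

```text
[ 0.4469 -0.0823  0.2557] phi 0.2897 zaxis [-0. -0. -1.] [-0.1  1.1 -1.4] 0.0510358910992309 0.0 8.875
.4597,.1648,.256 tool shift [ 0.0828 -0.2332 -0.0003]
.4597,.1648,.1435 tool shift [1.000e-04 0.000e+00 1.125e-01]
```

Run:
```python
from fit import *
t,_=vision.grab_frame("top");s,_=vision.grab_frame("side")
cv2.imwrite("pics/t1.png",t);cv2.imwrite("pics/s1.png",s)
f=lambda im,y,x,h,w,k:cv2.resize(im[y:y+h,x:x+w],None,fx=k,fy=k,interpolation=cv2.INTER_CUBIC)
a=f(t,200,130,40,66,12);b=f(s,170,205,100,80,4.8)
cv2.imwrite("pics/c.png",a);cv2.imwrite("pics/d.png",b)
print(blob("top",t,*Y,(200,190,270,240)),blob("side",s,*Y,(215,165,300,230)))
```

```text
[] [(array([255.11, 182.03]), array([249.8, 177.1, 260.8, 187.6])), (array([254.78, 198.44]), array([249.6, 193.4, 260.1, 203.9]))]
```

View pics/c.png

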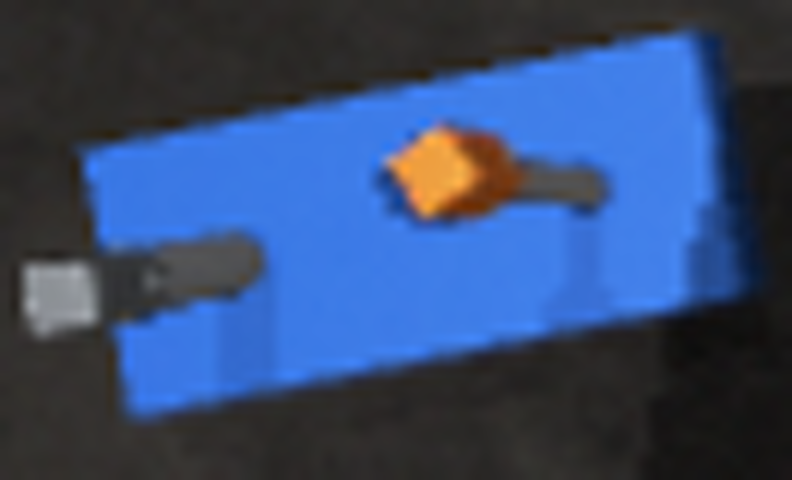

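View pics/d.png

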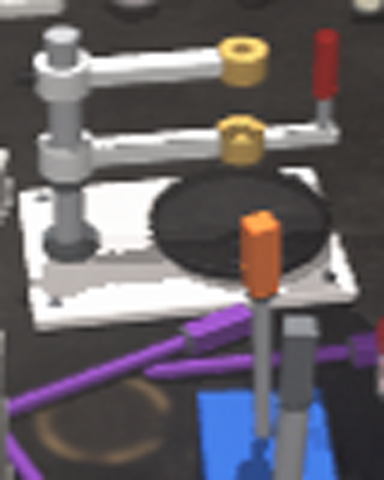

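The orange-gripped shaft is the right one. In crop c its grip is centred at (435,170), top px about (166,214), and its square is turned roughly 42°; the grey spare is at (60,295). Crop d shows the arm home, with the bushings in line at (242,60) and (240,140). The purple shafts have toppled, so I'll look at the whole view.

Run:
```python
from fit import *
t=cv2.imread("pics/t1.png");s=cv2.imread("pics/s1.png")
cv2.imwrite("pics/e.png",np.hstack([cv2.resize(t[110:300,110:380],None,fx=1.5,fy=2*.75),np.zeros((285,5,3),np.uint8),cv2.resize(s[140:330,120:330],(315,285))]))
c=cv2.resize(t[205:225,158:178],None,fx=16,fy=16,interpolation=cv2.INTER_CUBIC)
h=cv2.cvtColor(c,cv2.COLOR_BGR2HSV)
for v in(190,205,220):
    m=cv2.inRange(h,np.array((8,120,v)),np.array((22,255,255)));k=max(cv2.findContours(m,0,1)[0],key=cv2.contourArea)
    b=cv2.boxPoints(cv2.minAreaRect(k));W=[world("top",((p[0]+.5)/16-.5+158,(p[1]+.5)/16-.5+205),.185)[:2] for p in b]
    print(v,np.round(np.mean(W,0),4),[round(float(np.degrees(np.arctan2(*(W[i+1]-W[i])[::-1]))%90),1) for i in range(3)],[round(float(np.linalg.norm(W[i+1]-W[i])),4) for i in range(3)])
# silhouette width fit of all orange
m=blob("top",t,*((8,140,60),(22,255,255)),(158,205,185,228));print(m)
```

```text
190 [0.4656 0.1672] [33.1, 33.2, 33.1] [0.0156, 0.0148, 0.0156]
205 [0.4657 0.1674] [33.8, 33.9, 33.8] [0.015, 0.0144, 0.015]
220 [0.4656 0.1675] [34.1, 34.2, 34.1] [0.0143, 0.014, 0.0143]
[(array([167.62, 214.11]), array([162.4, 210.7, 173.1, 217.4]))]
```

View pics/e.png

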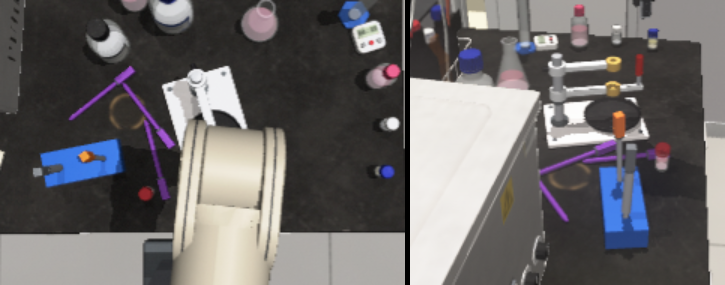

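The purple shafts lie flat, clear of the vials, and the rest looks in place. The orange shaft now seems to lean a little, so I'll measure that.

Run:
```python
from fit import *
T=[cv2.imread(f"pics/top{0}.png"),cv2.imread("pics/t1.png")];S=[cv2.imread("pics/side0.png"),cv2.imread("pics/s1.png")]
O2=((6,130,60),(20,255,255))
def obj(P,yaw):  # grip mid x,y and tilt tx,ty
    c=np.array(box(0,0,yaw,.008,.008,-.0225,.0225));return c@np.array([[1,0,-P[2]],[0,1,-P[3]],[P[2],P[3],1]])+[P[0],P[1],.1625]
for i in(0,1):
    print("blue",blob("top",T[i],*B,(130,195,200,240)),"yellow side",blob("side",S[i],*Y,(215,165,300,230))[-1])
    bt=blob("top",T[i],*O2,(155,203,185,230))[0];bs=blob("side",S[i],*O2,(235,205,280,245))[0];print(bt,bs)
    for yaw in(.2,.6):
        f=lambda P:np.concatenate([np.r_[(hullc(c,obj(P,yaw))[0]-b[0])*2,hullc(c,obj(P,yaw))[1]-b[1]] for c,b in(("top",bt),("side",bs))])
        s=least_squares(f,[.46,.165,.01,.01],diff_step=1e-2,x_scale=[.01,.01,.03,.03]);print(yaw,s.x.round(4),s.cost.round(2),"hole(z.04)",(s.x[:2]-s.x[2:]*.1225).round(4))
```

```text
blue [(array([164.41, 218.07]), array([136.4, 202.2, 192.6, 234.3]))] yellow side (array([255.09, 182.02]), array([249.8, 177.1, 260.8, 187.6]))
(array([168.68, 215.61]), array([163.7, 212.3, 173.9, 219.2])) (array([260.62, 222.01]), array([256.4, 213.4, 265.2, 231.2]))
0.2 [ 0.4592  0.1646 -0.0276 -0.0349] 1.59 hole(z.04) [0.4625 0.1689]
0.6 [ 0.4591  0.1646  0.017  -0.095 ] 2.67 hole(z.04) [0.457  0.1762]
blue [(array([164.15, 218.09]), array([136.4, 202.3, 191.7, 234.3]))] yellow side (array([254.78, 198.44]), array([249.6, 193.4, 260.1, 203.9]))
(array([167.63, 214.08]), array([162.4, 210.7, 173.2, 217.4])) (array([258.91, 222.31]), array([254.7, 213.4, 263.3, 231.7]))
0.2 [ 0.4634  0.1671 -0.0338 -0.0053] 1.43 hole(z.04) [0.4676 0.1678]
0.6 [ 0.4633  0.1671  0.0128 -0.062 ] 2.24 hole(z.04) [0.4618 0.1747]
```

Request:
carry_out:
  motion:
    - [[0,0,0],0.154,0.2]
    - [[0,0,0],0.154,0.2]
    - [[0,0,0],0.154,0.2]
    - [[0,0,0],0.154,0.2]
    - [[0,0,0],0.154,0.2]
    - [[0,0,0],0.154,0.2]
    - [[0,0,0],0.154,0.2]
    - [[0,0,0],0.152,0.2]
    - [[0,0,0],0,0.2]
    - [[0,0,0],0,0.2]

```text
time_s: 10.22
ee_pos: [0.447, -0.0823, 0.2558]
ee_rot: [0.0, 0.892, -0.451, -0.0]
force: [-0.1, -0.3, -0.5]
width: 0.0513
grasp_force: 0.0
```

```bash
python3 go.py .4637,.1671,.256 .4637,.1671,.1435; python3 -c "
from station import r;print(r.observe()['q'])"
```

```text
[ 0.447  -0.0823  0.2558] phi -0.9368 zaxis [-0.001  0.    -1.   ] [-0.1 -0.3 -0.5] 0.05126550960697507 0.0 10.225
.4637,.1671,.256 tool shift [-0.191  -0.1612 -0.0002]
.4637,.1671,.1435 tool shift [ 1.000e-04 -1.000e-04  1.125e-01]
[ 0.69604296 -0.0332458  -0.59243475  1.82088303 -0.01924755  1.34922912
 -2.39951095]
```

Request:
carry_out:
  motion:
    - [[0,0,0],-0.1848,0.2]
    - [[0,0,0],-0.1848,0.2]
    - [[0,0,0],-0.1848,0.2]
    - [[0,0,0],-0.1848,0.2]
    - [[0,0,0],-0.1848,0.2]
    - [[0,0,0],-0.1848,0.2]
    - [[0,0,0],-0.1848,0.2]
    - [[0,0,0],-0.1848,0.2]
    - [[0,0,0],-0.1848,0.2]
    - [[0,0,0],-0.1848,0.2]
    - [[0,0,0],-0.1848,0.2]
    - [[0,0,0],-0.1848,0.2]
    - [[0,0,0],-0.1848,0.2]
    - [[0,0,0],-0.1848,0.2]
    - [[0,0,0],-0.1848,0.2]
    - [[0,0,0],-0.1848,0.2]
    - [[0,0,0],-0.1848,0.2]
    - [[0,0,0],0,0.2]
    - [[0,0,0],0,0.2]

```text
time_s: 12.6
ee_pos: [0.4471, -0.0823, 0.2562]
ee_rot: [-0.0, 0.454, 0.891, -0.0]
force: [-0.1, 0.2, -1.5]
width: 0.0512
grasp_force: 0.0
```

```bash
python3 go.py .4637,.1671,.256 .4637,.1671,.1435; python3 -c "
from station import r;print(r.observe()['q'])"
```

```text
[ 0.4471 -0.0823  0.2562] phi 2.1982 zaxis [-0.  0. -1.] [-0.1  0.2 -1.5] 0.0512418574366312 0.0 12.6
.4637,.1671,.256 tool shift [0.1922 0.1598 0.0002]
.4637,.1671,.1435 tool shift [-0.      0.      0.1125]
[ 0.63597695 -0.03547575 -0.53444277  1.82283281 -0.01851626  1.34947583
  0.73329835]
```

Request:
carry_out:
  motion:
    - [[0.032,0.0266,0],0,0.2]
    - [[0.032,0.0266,0],0,0.2]
    - [[0.032,0.0266,0],0,0.2]
    - [[0.032,0.0266,0],0,0.2]
    - [[0.032,0.0266,0],0,0.2]
    - [[0.032,0.0266,0],0,0.2]
    - [[0,0,0],0,0.2]
    - [[0,0,0.028],0,0.2]
    - [[0,0,0.028],0,0.2]
    - [[0,0,0.028],0,0.2]
    - [[0,0,0.0285],0,0.2]
    - [[0,0,0],0,0.2]
    - [[0,0,0],0,-1]
    - [[0,0,0],0,-1]
    - [[0,0,0],0,-1]
    - [[0,0,0],0,-1]
    - [[0,0,0],0,-1]
  squeeze: 40

```text
time_s: 14.72
ee_pos: [0.4628, 0.1661, 0.1449]
ee_rot: [0.0, 0.453, 0.891, -0.001]
force: [-4.6, -3.9, 8.7]
width: 0.0157
grasp_force: 38.6
```

```bash
python3 go.py
```

```text
[0.4628 0.1661 0.1449] phi 2.2006 zaxis [-0.    -0.002 -1.   ] [-4.6 -3.9  8.7] 0.015704366271701502 38.56817364692688 14.725
```

Request:
carry_out:
  motion:
    - [[0,0,-0.01],0,-1]
    - [[0,0,-0.015],0,-1]
    - [[0,0,-0.015],0,-1]
    - [[0,0,-0.03],0,-1]
    - [[0,0,-0.03],0,-1]
    - [[0,0,-0.03],0,-1]
    - [[0,0,-0.03],0,-1]
    - [[0,0,-0.03],0,-1]
    - [[0,0,0],0,-1]
    - [[0,0,0],0,-1]
    - [[0,0,0],0,-1]

```text
time_s: 16.1
ee_pos: [0.4626, 0.1667, 0.3331]
ee_rot: [-0.0, 0.453, 0.892, -0.0]
force: [0.4, 0.2, -0.8]
width: 0.016
grasp_force: 39.1
```

```bash
python3 go.py .4995,-.0664,.335
python3 - <<'E'
from h import *
t,_=vision.grab_frame("top");s,_=vision.grab_frame("side")
cv2.imwrite("pics/t2.png",t);cv2.imwrite("pics/s2.png",s)
cv2.imwrite("pics/f.png",np.hstack([cv2.resize(t[150:280,100:260],(480,390)),cv2.resize(s[130:330,190:330],(273,390))]))
E
```

```text
[0.4626 0.1667 0.3331] phi 2.2016 zaxis [-0.001 -0.    -1.   ] [ 0.4  0.2 -0.8] 0.015976422893989053 39.07289922237396 16.1
.4995,-.0664,.335 tool shift [-0.21   -0.1077 -0.0018]
```

View pics/f.png

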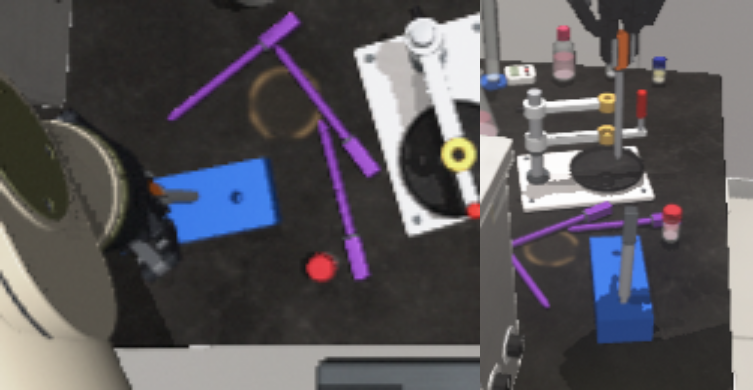

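The shaft is held: in the top view its tip is near px (165,215), in the side view near (261,210). Now its tilt.

Run:
```python
from fit import *
t=cv2.imread("pics/t2.png");s=cv2.imread("pics/s2.png")
zt=.198;g=np.array([.4631,.1667])
# expected for vertical rod
for c in("top","side"):
    print(c,"vertical: tip",pixs(c,[*g,zt])[0].round(1),"grip bottom",pixs(c,[*g,zt+.13])[0].round(1))
# side: row-wise centre of rod by comparing with earlier image (background unchanged)
b=cv2.imread("pics/s1.png")
d=cv2.absdiff(s,b).max(2)
for y in range(160,214,3):
    x=np.arange(250,272);w=d[y,250:272].astype(float);w[w<25]=0;print(y,(w*x).sum()/max(w.sum(),1),(w>0).sum(),pixs("side",[*g,zt])[0][0].round(1),end=" | ")
print()
b=cv2.imread("pics/t1.png");d=cv2.absdiff(t,b).max(2)
print(d[208:224,145:172])
```

```text
top vertical: tip [164.7 214.6] grip bottom [150.5 214.7]
side vertical: tip [258.9 210.6] grip bottom [260.  163.5]
160 259.41794478527606 17 258.9 | 163 262.36290322580646 8 258.9 | 166 258.84027777777777 3 258.9 | 169 261.2857142857143 4 258.9 | 172 260.90588235294115 5 258.9 | 175 260.8793774319066 5 258.9 | 178 260.76190476190476 4 258.9 | 181 260.495867768595 4 258.9 | 184 260.5911111111111 4 258.9 | 187 260.5112107623318 4 258.9 | 190 260.4909090909091 4 258.9 | 193 260.4410480349345 4 258.9 | 196 260.003355704698 5 258.9 | 199 260.68390804597703 4 258.9 | 202 260.41517857142856 4 258.9 | 205 260.35775862068965 4 258.9 | 208 260.37433155080214 4 258.9 | 211 260.0 1 258.9 | 
[[ 26  27  24  10  31  50  15   1   1   3   2   1   3   0   1   1   0   1
    1   2   2   1   2   1   1   0   1]
 [ 23  22  24  22  20  48   9   3   1   1   1   1   1   1   3   0   2   0
    1   1   1   0   0   1   1   1   1]
 [ 55 104 109 151 204 213  65   6   1   1   1   2   1   2   1   0   2   0
    0   1   1  65  93  55  44   7   1]
 [201 201 202 206 212 209 178 134  56   6   0   1   0   1   1   1   1  
[... 698 characters left out ...]
 209 213 211 189  87]
 [215 206 208 205 206 206 207 205 205 192 169  57  10   4   3   4   3   2
    1  59  89  90 115  68  54  11   3]
 [208 185 142 144 107 141 189 203 208 206 203 107  10   1   0   1   0   2
    1   4   3   3   4   1   3   1   1]
 [ 87  79  70  69  56  68 108 198 210 208 187 153  14   0   0   1   1   2
    1   0   0   0   1   1   1   1   1]
 [ 63  65  61  67  53  38  44 181 207 211 118  17   1   3   1   0   2   2
    0   1   1   1   1   1   1   0   1]
 [ 61  62  65  62  46  33  37 162 204 154 145  56   5   2   1   1   3   1
    0   1   1   1   0   1   0   1   0]
 [ 62  57  55  57  48  32 103 162 199 193 195 172  98  10   1   1   1   0
    1   1   0   1   1   1   0   1   1]]
```

```bash
cat > dep.py <<'E'
from fit import *
def pts(cam,d,m):
    K,D,E=CAL[cam];v,u=np.nonzero(m&(d>0));n=cv2.undistortPoints(np.stack([u,v],1).astype(float)[:,None],K,D)[:,0]
    z=d[v,u];p=np.c_[n[:,0]*z,-n[:,1]*z,-z];return (p-E[:3,3])@E[:3,:3],u,v
E
python3 - <<'E'
from dep import *
for c in("side","top"):
    im,d=vision.grab_frame(c);np.save(f"pics/{c}3.npy",d)
    m=np.ones(d.shape,bool);P,u,v=pts(c,d,m)
    k=(abs(P[:,0]-.461)<.012)&(abs(P[:,1]-.168)<.015)&(P[:,2]>.185)&(P[:,2]<.32)
    Q=P[k];print(c,k.sum())
    for z0 in np.arange(.185,.32,.015):
        q=Q[(Q[:,2]>=z0)&(Q[:,2]<z0+.015)]
        if len(q):print(round(z0,3),len(q),q.mean(0).round(4),q[:,:2].min(0).round(4),q[:,:2].max(0).round(4))
    print("zmin",np.sort(Q[:,2])[:4].round(4))
    k=(np.hypot(P[:,0]-.4991,P[:,1]+.0664)<.02)&(abs(P[:,2]-.155)<.006);print("ring",k.sum(),P[k].mean(0).round(4),P[k].min(0).round(4),P[k].max(0).round(4))
E
```

```text
side 177
0.185 1 [0.4602 0.1687 0.1983] [0.4602 0.1687] [0.4602 0.1687]
0.2 19 [0.4607 0.17   0.2089] [0.4558 0.1657] [0.4656 0.1742]
0.215 26 [0.4605 0.1701 0.2228] [0.4558 0.1649] [0.4659 0.1739]
0.23 22 [0.4599 0.1698 0.2382] [0.4562 0.164 ] [0.4635 0.1732]
0.245 19 [0.4598 0.1704 0.253 ] [0.4565 0.1651] [0.4636 0.1732]
0.26 22 [0.4605 0.1704 0.267 ] [0.4569 0.1663] [0.464  0.1736]
0.275 22 [0.4606 0.1707 0.2823] [0.457  0.1667] [0.4644 0.1732]
0.29 23 [0.461  0.1706 0.2972] [0.4573 0.1657] [0.4645 0.1741]
0.305 23 [0.4612 0.1703 0.3121] [0.4577 0.1665] [0.465  0.1733]
zmin [0.1983 0.2023 0.2023 0.2032]
ring 49 [ 0.5012 -0.0613  0.1529] [ 0.4878 -0.0792  0.1492] [ 0.5169 -0.0488  0.1556]
top 39
0.2 3 [0.4622 0.1625 0.2122] [0.4595 0.162 ] [0.4648 0.1631]
0.215 5 [0.4627 0.1632 0.2239] [0.4596 0.1611] [0.4674 0.166 ]
0.23 7 [0.4641 0.1632 0.2386] [0.4597 0.1615] [0.4673 0.1653]
0.245 5 [0.4628 0.1633 0.2529] [0.4598 0.1615] [0.4673 0.1655]
0.26 7 [0.4641 0.1628 0.2685] [0.4599 0.1619] [0.4672 0.164 ]
0.275 5 [0.4628 0.1631 0.2816] [0.4599 0.1623] [0.4672 0.1643]
0.29 6 [0.4648 0.1626 0.296 ] [0.4624 0.1618] [0.4672 0.1639]
0.305 1 [0.4648 0.1626 0.3061] [0.4648 0.1626] [0.4648 0.1626]
zmin [0.2098 0.2125 0.2142 0.2192]
ring 86 [ 0.5015 -0.065   0.155 ] [ 0.4862 -0.0791  0.1501] [ 0.5172 -0.0512  0.1596]
```

Request:
carry_out:
  motion:
    - [[-0.035,-0.018,0],0,-1]
    - [[-0.035,-0.018,0],0,-1]
    - [[-0.035,-0.018,0],0,-1]
    - [[-0.035,-0.018,0],0,-1]
    - [[-0.035,-0.018,0],0,-1]
    - [[-0.035,-0.018,0],0,-1]
    - [[0,0,0],0,-1]
    - [[0,0,0.015],0,-1]
    - [[0,0,0.015],0,-1]
    - [[0,0,0],0,-1]
    - [[0,0,0],0,-1]

```text
time_s: 17.68
ee_pos: [0.4995, -0.066, 0.304]
ee_rot: [0.0, 0.453, 0.892, -0.0]
force: [0.1, -0.2, -0.2]
width: 0.0154
grasp_force: 39.0
```

```bash
python3 go.py .4996,-.0664,.303
python3 - <<'E'
from dep import *
for c in("side","top"):
    im,d=vision.grab_frame(c);cv2.imwrite(f"pics/{c}4.png",im)
    P,u,v=pts(c,d,np.ones(d.shape,bool))
    k=(abs(P[:,0]-.4996)<.014)&(abs(P[:,1]+.0664)<.018)&(P[:,2]>.163)&(P[:,2]<.29)
    Q=P[k];print(c,k.sum())
    for z0 in np.arange(.163,.29,.02):
        q=Q[(Q[:,2]>=z0)&(Q[:,2]<z0+.02)]
        if len(q):print(round(z0,3),len(q),q.mean(0).round(4))
    if k.sum():print("zmin",np.sort(Q[:,2])[:4].round(4))
im=cv2.imread("pics/side4.png");cv2.imwrite("pics/g.png",cv2.resize(im[120:230,200:300],None,fx=5,fy=5,interpolation=cv2.INTER_CUBIC))
E
```

```text
[ 0.4995 -0.066   0.304 ] phi 2.2022 zaxis [ 0. -0. -1.] [ 0.1 -0.2 -0.2] 0.015354179121307689 38.95583152770996 17.675
.4996,-.0664,.303 tool shift [-0.0003 -0.0001  0.001 ]
side 136
0.163 10 [ 0.4977 -0.0623  0.1775]
0.183 19 [ 0.4981 -0.0628  0.1938]
0.203 25 [ 0.4973 -0.0629  0.2133]
0.223 25 [ 0.4975 -0.0629  0.234 ]
0.243 23 [ 0.4982 -0.0634  0.2531]
0.263 25 [ 0.4981 -0.0624  0.2728]
0.283 9 [ 0.4986 -0.0627  0.286 ]
zmin [0.1703 0.1716 0.1741 0.1761]
top 0
```

View pics/g.png

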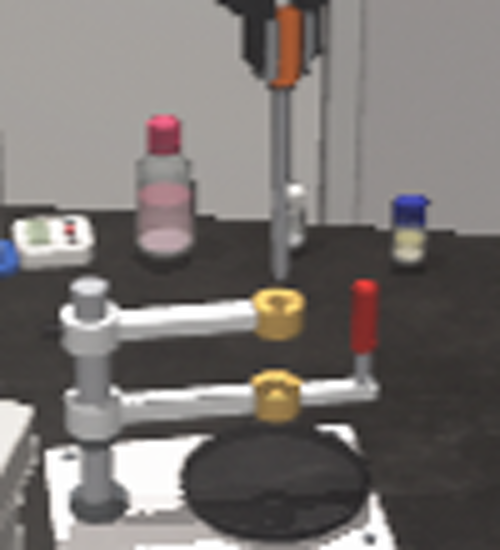

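The shaft hangs over the upper bushing: rod tip at (280,278) in the crop, mouth at (279,297). Aligned, so lower it gently.

Request:
carry_out:
  motion:
    - [[0,0,0.006],0,-1]
    - [[0,0,0.006],0,-1]
    - [[0,0,0.004],0,-1]
    - [[0,0,0.004],0,-1]
    - [[0,0,0.004],0,-1]
    - [[0,0,0.003],0,-1]
    - [[0,0,0],0,-1]
    - [[0,0,0],0,-1]

```text
time_s: 18.77
ee_pos: [0.4995, -0.0665, 0.2769]
ee_rot: [0.0, 0.453, 0.892, -0.0]
force: [0.3, -0.1, -1.5]
width: 0.0157
grasp_force: 39.0
```

Request:
carry_out:
  motion:
    - [[0,0,0.006],0,-1]
    - [[0,0,0.006],0,-1]
    - [[0,0,0.006],0,-1]
    - [[0,0,0.006],0,-1]
    - [[0,0,0.006],0,-1]
    - [[0,0,0.006],0,-1]
    - [[0,0,0.004],0,-1]
    - [[0,0,0],0,-1]
    - [[0,0,0],0,-1]

```text
time_s: 19.9
ee_pos: [0.4995, -0.0665, 0.237]
ee_rot: [0.0, 0.453, 0.892, -0.0]
force: [0.6, -0.5, -0.2]
width: 0.0156
grasp_force: 39.0
```

Request:
carry_out:
  motion:
    - [[0,0,0.004],0,-1]
    - [[0,0,0.004],0,-1]
    - [[0,0,0.004],0,-1]
    - [[0,0,0.003],0,-1]
    - [[0,0,0],0,-1]
    - [[0,0,0],0,-1]

```text
time_s: 20.65
ee_pos: [0.4995, -0.0665, 0.2219]
ee_rot: [0.0, 0.453, 0.892, -0.0]
force: [0.1, 0.3, -1.3]
width: 0.016
grasp_force: 39.0
```

Request:
carry_out:
  motion:
    - [[0,0,0.005],0,-1]
    - [[0,0,0.005],0,-1]
    - [[0,0,0.005],0,-1]
    - [[0,0,0.005],0,-1]
    - [[0,0,0.005],0,-1]
    - [[0,0,0.004],0,-1]
    - [[0,0,0.003],0,-1]
    - [[0,0,0],0,-1]
    - [[0,0,0],0,-1]
    - [[0,0,0],0,-1]
    - [[0,0,0],0,-1]

```text
time_s: 22.02
ee_pos: [0.4995, -0.0665, 0.1899]
ee_rot: [0.0, 0.453, 0.892, -0.0]
force: [0.2, -0.5, -1.5]
width: 0.0156
grasp_force: 39.0
```

```bash
python3 go.py
python3 - <<'E'
from dep import *
im,d=vision.grab_frame("side");P,u,v=pts("side",d,np.ones(d.shape,bool))
k=(abs(P[:,0]-.4985)<.008)&(abs(P[:,1]+.0625)<.01)&(P[:,2]>.04)&(P[:,2]<.074);print(P[k][np.argsort(P[k][:,2])].round(4)[:12])
cv2.imwrite("pics/h.png",cv2.resize(im[120:230,200:300],None,fx=5,fy=5,interpolation=cv2.INTER_CUBIC))
E
```

```text
[ 0.4995 -0.0665  0.1899] phi 2.2014 zaxis [ 0. -0. -1.] [ 0.2 -0.5 -1.5] 0.0155968406753522 38.95628571510315 22.025
[[ 0.497  -0.0665  0.0528]
 [ 0.4969 -0.0656  0.0572]
 [ 0.5    -0.0641  0.058 ]
 [ 0.4937 -0.0652  0.0616]
 [ 0.4968 -0.0634  0.0625]
 [ 0.4997 -0.0611  0.0637]
 [ 0.4939 -0.0663  0.0646]
 [ 0.4968 -0.0631  0.0665]
 [ 0.4995 -0.0585  0.0692]]
```

View pics/h.png

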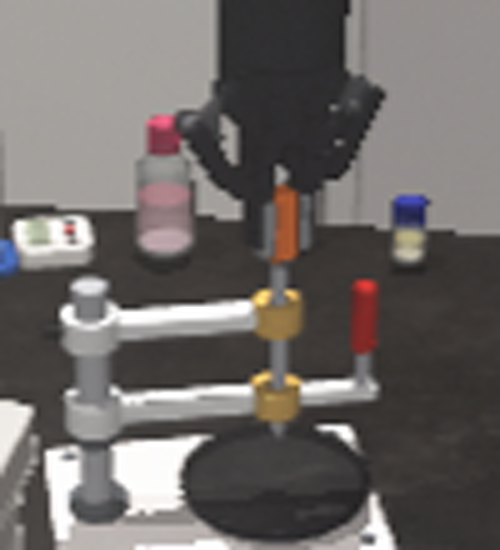

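The rod passes through both bushings, at (278,312) and (277,396) in the crop. Its tip shows at (277,435), measured at z of about 54 mm, which is about 2 cm below the lower bushing and clear of the dish.

```bash
python3 -c "
from station import r;print(r.sign_off())"
```

```text
the job is handed in; nothing more can be done
None
```

The job is handed in: the swing arm is home, and the orange-gripped shaft is held still through both bushings with its tip about 2 cm below the lower one and clear of the dish; three loose purple look-alike shafts toppled early in the run, nudging the orange shaft and perhaps the spare by a few millimetres, with no vial or bottle displaced in the pictures.

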